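# Clamp the glued planter with the turnbuckle clamp

## Task

The glued concrete planter must be clamped before its glue sets: push it, by turns at its two rear corners since it is too wide and heavy to lift, in between the jaws of the turnbuckle clamp until its front wall rests square against the fence. Then turn the clamp's middle sleeve by its four arms so that both jaws draw in, until both pads bite firmly on the planter, but do not force it beyond that or the glue joint will crack. Leave the planter clamped, and the other things on the bench where they stand.

Things in the scene. Friction and masses are not known exactly. Their poses are not given: they have to be found in the camera images.
- clamp: clamp's fixed frame on a plywood board (250 x 360 x 12 mm). Origin: bench top, 12 mm below the board's top, on the middle line between the jaws, at the fence's face. x across the jaws, to the far jaw; y from the mouth to the fence, then the sleeve; z up. Fence 100 mm wide, to 48 mm over the bench, face at y = 0. The jaws reach back to y = -85 mm, pads with flared lips; the board to y = -245
- sleeve_axis (a point): middle of the brass turnbuckle sleeve, on its axis, which runs along the clamp's x at clamp y = 62 mm, 82 mm over the bench. Here, in a free gap 50 mm wide between two grey bearing pedestals (39 mm round), four round steel arms 9.6 mm thick stand out at right angles to each other, to 52 mm from the axis, and sweep clear of everything. The point turns with the sleeve
- sleeve (a joint): turn of the sleeve, rad; 0 = jaws wide open, arms then straight up, down and along the clamp's +y and -y. It grows on tightening: the top arm goes to +y, the arm on the +y side (away from the planter) goes down. A full turn draws each jaw in 12 mm, both at once. End stop 9.8. Turning it idle takes about 0.16 N m (4 N at 40 mm), more once the pads bite; it stays where left
- jaw_near: green jaw on the robot's side. Origin: its arm's inner face, bench height, by the fence's face; axes as the clamp's. 93 mm from the middle line at sleeve 0. Its sprung pad (50 mm long, 40 mm before the fence, 45 mm up) stands 22 mm inside the arm, but its set screw may be up to 2 mm further in or out. The pad gives 1 mm per 20 N, at most 7 mm; a firm bite is 20 to 60 N, 120 N cracks the glue
- jaw_far: the same jaw, mirrored, on the far side; its pad's set screw has a setting of its own
- planter: grey concrete planter, 120 (x) x 90 (y) x 66 mm high, straight sides, 1.6 kg; a pale glue line runs across its middle. Origin: centre of its underside. y points to its front wall, which goes against the fence; -y is its rear. It starts on the board before the jaws, somewhat askew; sliding it takes 4 to 9 N. In place it is parallel to the clamp, origin 45 mm before the fence on the middle line
- pail: small zinc pail, 91 x 94 x 116 mm, bystander; origin at the centre of its underside
- pot: small terracotta pot, 75 mm across, 70 mm high, bystander; origin at the centre of its underside
- foam: green floral foam block, 68 x 130 x 66 mm, bystander; origin at the centre of its underside
- spool: spool of white ribbon, 100 mm across, 50 mm high, bystander; origin at the centre of its underside
There are look-alikes about, which are no part of the job. What is shaped like the planter but turquoise is not meant.

How it is judged:
On the way:
1. the planter stands square against the fence, between the jaws (y of planter in the frame of clamp above -0.0495 m and angle between the y axis of planter and the y axis of clamp, either way round below 0.08 rad), for 0.1 s.
At the end, for the whole second after the job is handed in: both jaws press on the planter with more than 12 N each and go on doing so with the robot clear; the planter stands flat, within 4.5 mm of the fence and within 0.06 rad of square to it, at rest (contact force between each of jaw_near, jaw_far and planter above 12 N and y of planter in the frame of clamp above -0.0495 m and angle between the y axis of planter and the y axis of clamp, either way round below 0.06 rad and angle between planter's own z axis and vertical below 0.05 rad and linear speed of planter below 0.02 m/s); the robot touches nothing.
It fails at once if a jaw pressed on the planter with more than 120 N: the glue joint has cracked (contact force between any of jaw_near, jaw_far and planter above 120 N).
It fails at once if the planter was tipped up (angle between planter's own z axis and vertical above 0.3 rad).
It fails at once if another thing on the bench was moved by more than 3 cm (distance of any of pail, pot, foam, spool from where it was at the start of the episode above 0.03 m).
It also fails if it takes over 64 s, if anything falls off the work surface, if the arm or the gripper's body presses on something with over 40 N, if the wrist force passes 120 N, or if a joint passes its speed limit or range.

## Robot

A 6-joint arm with a two-finger parallel gripper is mounted at the origin on a cart in front of the work surface, level with it; the furniture and walls round the work are solid. World frame = base frame: x ahead of the robot, y to its left, z up, the work surface at z = 0. Lengths are in m, angles in rad, forces in N, time in s.
With the tool pointing down it reaches from about 0.275 to 0.825 m from the base axis. Payload 4.9 kg.
Tool frame: the origin (TCP) lies midway between the tips of the shut fingers; the grasp point (between the pads) lies 19 mm behind it (bot.grip_depth is the distance from the TCP to the grasp point, in m); y points along the fingers, x is the direction in which the jaws open and shut, and the axes are right-handed (so a half turn about y gives the same grasp; the last joint's range is limited). The gripper opens to 85 mm and grips with 20 to 120 N. Pads are 22 mm wide; open, the fingers measure 114 mm over their backs; the gripper's body (76 mm by 85 mm) begins 54 mm behind the grasp point. The pads swing forward as they close: fully open they stand 13 mm farther back than shut.
Start: joints at [1.072, 0.326, -0.193, 1.052, 0, 1.437], TCP at [0.196, 0.514, 0.231] pointing down, gripper open.
Joint ranges: [-2.65, 2.65], [-0.97, 1.79], [-1.3, 1.35], [-1.93, 2.1], [-1.47, 1.37], [-3.14, 3.14]. Speed limits (rad/s): [2.57, 2.57, 3.14, 3.14, 3.14, 3.14].

## Interface

Orientations are given as a unit quaternion [w, x, y, z].
In Python, from cell import bot gives the robot as it stands. Calls block until the motion is done:
- bot.move_pose(position, orientation): joint-space move of the TCP to a pose.
- bot.move_linear(position, speed=0.15, rotation=None, until_force=None): straight line of the TCP; rotation=None keeps the orientation; speed is the mean speed in m/s. With until_force (N) it stops when the force on the tool has changed by that much, and returns True; else False.
- bot.goto_joints(angles): joint-space move.
- bot.set_gripper(opening, grasp_force=None): opening from 0.0 (shut) to 1.0 (fully open); grasp_force is the grip in N (None keeps the last); returns when the fingers have stopped.
- bot.wait(seconds).
- bot.solve_ik(position, orientation): joint angles nearest the present ones, or None.
- bot.camera(name): name is "side" or "top"; returns the picture (420x560x3 uint8, red, green, blue); there is no depth.
- bot.calibration(name): a dict with "mtx" (3x3 intrinsics, pixels), "extrinsics" (4x4, takes a point from world to camera coordinates). Camera axes: x right, y down, z forward; pixel columns grow to the right and rows downward; lengths in m; the calibration is good to about 2 mm. A picture is of the moment at which its call begins. calibration takes no time and is no camera call.
A pose or a line that the arm cannot do raises bot.PlanningError and nothing moves.
- bot.close_job(): hands the job in, once; it reports no verdict.
Trained networks look in the newest picture that a camera, given by its name, has taken for a name from the list of things; names that differ only in an ending like _2 or _b are one class to them, and where a whole thing is asked for, a point or a joint stands for the part that bears it (a point fixed in the world has none). Each returns a list of dicts, best first, with "confidence" (0 to 1); they miss things now and then, are a little off and sometimes report something else, mostly with a low value. They report only what shows in the picture. A call takes as long as a camera call. They do not tell look-alikes from the thing itself.
- bot.search_frame(camera, thing): "bbox" ([left, top, width, height] in pixels, round what is visible of it).
Readings, each from a call of its own:
- bot.read_clock(): time.
- bot.read_joint_positions(): joint angles.
- bot.read_joint_vel(): joint speeds.
- bot.read_joint_efforts(): joint torques, N m.
- bot.read_position(): TCP position.
- bot.read_tool_rot(): TCP orientation.
- bot.read_ft_force(): force on the tool from outside, world axes, zero at the start.
- bot.read_moment(): the same for the moment, N m.
- bot.read_gripper_width(): opening from 0.0 (shut) to 1.0 (fully open).
Only numpy, scipy, OpenCV 4.12 (cv2) and the standard library are available. Lean on these libraries where they do the work, as an engineer would, in place of code of your own. Each camera call takes 0.05 s, during which the arm holds its last target.

## Working session

There is one attempt and no reset: what is moved stays moved. The work goes in short steps, each a Python script; the robot and the scene stay as the last script left them, time stands still between calls to the robot, and variables do not carry over. Pictures are saved under pics/ and viewed, and the job is handed in when it is done.

```bash
ls; mkdir -p pics; python3 - <<'E'
from cell import bot
import cv2
for n in("top","side"):
    im=bot.camera(n); cv2.imwrite(f"pics/{n}0.png",im[:,:,::-1])
    c=bot.calibration(n); print(n,c["mtx"].tolist(),c["extrinsics"].round(4).tolist())
    for t in("clamp","planter","sleeve_axis","jaw_near","jaw_far"):
        print(t,[(d["bbox"],round(d["confidence"],2)) for d in bot.search_frame(n,t)][:3])
print(bot.read_clock(), bot.read_tool_rot())
E
```

```text
pics
top [[444.20734528131965, 0.0, 275.69280568610446], [0.0, 444.20734528131965, 217.70362205110445], [0.0, 0.0, 1.0]] [[0.0177, -0.9998, -0.0015, -0.1248], [-0.98, -0.017, -0.1985, 0.4975], [0.1984, 0.005, -0.9801, 1.4131], [0.0, 0.0, 0.0, 1.0]]
clamp [([178.6, 174.8, 117.6, 94.3], 0.82)]
planter [([316.1, 190.7, 42.6, 43.9], 0.9), ([239.3, 202.9, 43.1, 43.4], 0.85), ([92.9, 211.7, 34.6, 32.0], 0.61)]
sleeve_axis [([186.6, 202.8, 25.8, 21.0], 0.68)]
jaw_near [([180.8, 222.6, 56.0, 32.8], 0.67)]
jaw_far [([192.9, 173.8, 55.3, 33.4], 0.88)]
side [[495.3033417555682, 0.0, 272.75430507283727], [0.0, 495.3033417555682, 211.13567021319466], [0.0, 0.0, 1.0]] [[-0.9995, 0.0147, 0.0269, 0.5067], [-0.0188, 0.4008, -0.916, 0.1293], [-0.0243, -0.916, -0.4003, 1.6582], [0.0, 0.0, 0.0, 1.0]]
clamp [([232.0, 221.3, 85.9, 57.4], 0.66)]
planter [([246.5, 188.8, 42.2, 25.6], 0.67), ([262.7, 208.2, 42.1, 36.4], 0.66)]
sleeve_axis [([257.6, 226.3, 27.2, 29.9], 0.5)]
jaw_near [([288.5, 228.7, 25.9, 42.9], 0.81)]
jaw_far [([237.0, 223.2, 22.0, 43.0], 0.83)]
0.6 [ 0.58239903 -0.58239301 -0.40103759  0.40099701]
```

```bash
python3 - <<'E'
import cv2
a=cv2.imread("pics/top0.png"); cv2.imwrite("pics/top0c.png",cv2.resize(a[150:300,90:370],(784,420),interpolation=cv2.INTER_CUBIC))
a=cv2.imread("pics/side0.png"); cv2.imwrite("pics/side0c.png",cv2.resize(a[160:300,180:360],(771,600),interpolation=cv2.INTER_CUBIC))
E
```

```text
(no output)
```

View pics/top0.png

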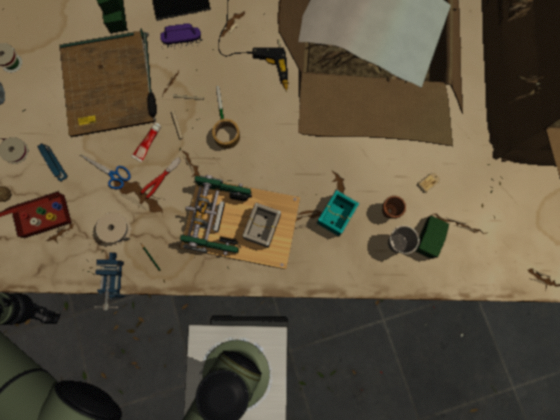

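View pics/side0.png

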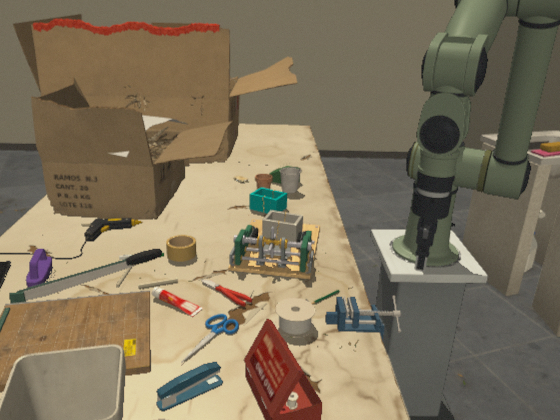

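```bash
ls pics
```

```text
side0.png
side0c.png
top0.png
top0c.png
```

View pics/top0c.png

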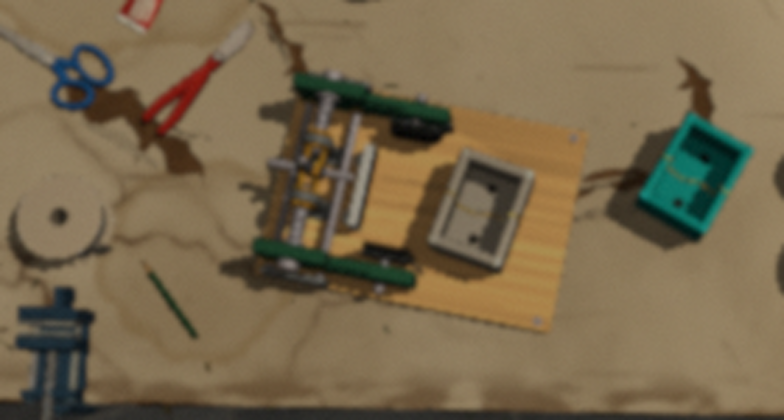

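View pics/side0c.png

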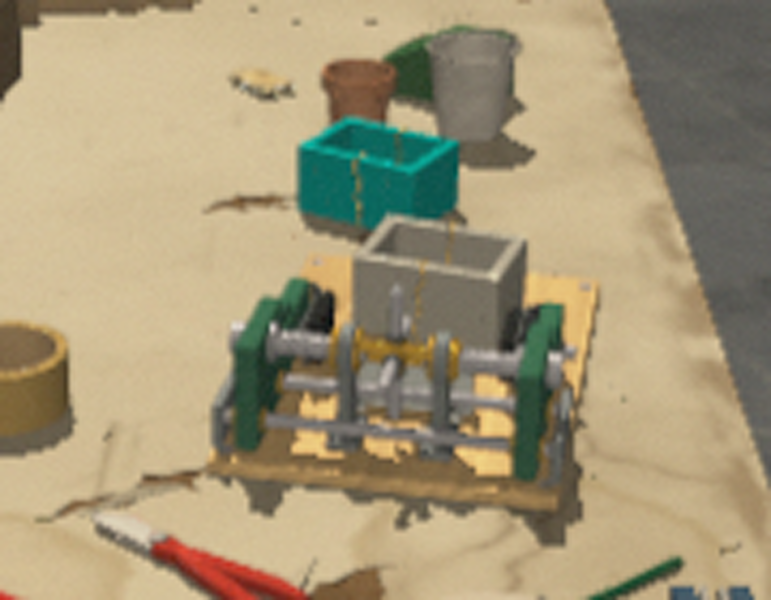

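```bash
cat > h.py <<'E'
import numpy as np, cv2
from cell import bot
from scipy.optimize import least_squares
C={n:bot.calibration(n) for n in("top","side")}
def proj(n,P):
    P=np.atleast_2d(P); E=C[n]["extrinsics"]; q=P@E[:3,:3].T+E[:3,3]; q=q@C[n]["mtx"].T; return q[:,:2]/q[:,2:]
def unproj(n,uv,z):
    uv=np.atleast_2d(uv).astype(float);E=C[n]["extrinsics"];R=E[:3,:3];o=-R.T@E[:3,3]
    d=np.c_[uv,np.ones(len(uv))]@np.linalg.inv(C[n]["mtx"]).T@R
    return o+d*((z-o[2])/d[:,2])[:,None]
def zoom(im,x0,y0,w,h,s,path): 
    cv2.imwrite(path,cv2.resize(im[y0:y0+h,x0:x0+w],None,fx=s,fy=s,interpolation=cv2.INTER_CUBIC))
E
python3 - <<'E'
import cv2
from h import *
a=cv2.imread("pics/top0.png")
zoom(a,180,170,125,105,6,"pics/t1.png")
a=cv2.imread("pics/side0.png")
zoom(a,225,200,100,85,7,"pics/s1.png")
E
```

```text
(no output)
```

View pics/t1.png

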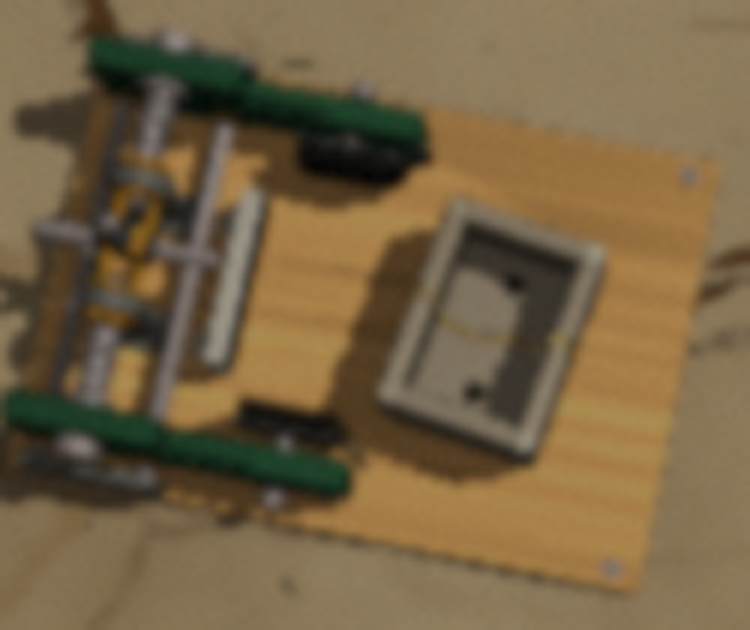

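View pics/s1.png

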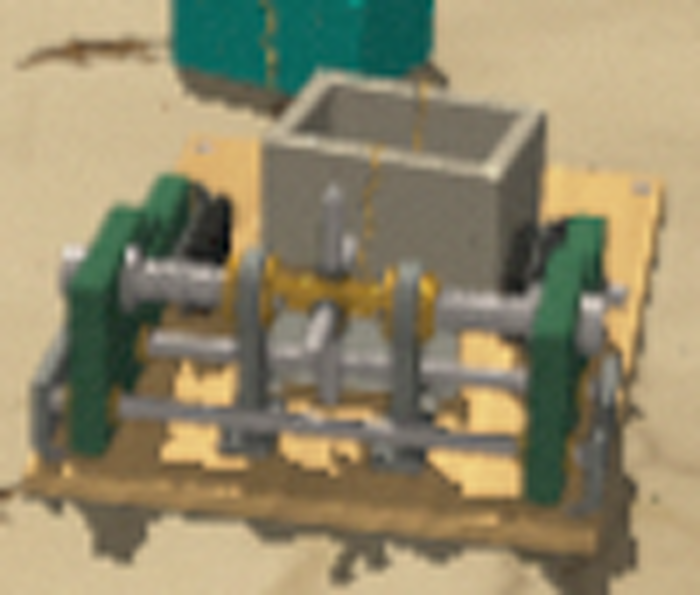

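```bash
cat >> h.py <<'E'
def tf(p,X):
    X=np.atleast_2d(X);c,s=np.cos(p[2]),np.sin(p[2])
    return np.c_[p[0]+c*X[:,0]-s*X[:,1],p[1]+s*X[:,0]+c*X[:,1],X[:,2]]
def fit(obs,p0):  # obs: list (cam, local pt, uv)
    f=lambda p:np.concatenate([proj(n,tf(p,l))[0]-uv for n,l,uv in obs])
    r=least_squares(f,p0,loss='soft_l1'); return r.x,r.fun.reshape(-1,2)
E
cat > fit0.py <<'E'
from h import *
T=lambda u,v:np.array([180+(u+.5)/6-.5,170+(v+.5)/6-.5])
S=lambda u,v:np.array([225+(u+.5)/7-.5,200+(v+.5)/7-.5])
cl=[("top",[.125,-.245,.012],T(717,160)),("top",[-.125,-.245,.012],T(635,590)),
("top",[.05,0,.048],T(267,193)),("top",[-.05,0,.048],T(228,367)),
("top",[0,.114,.082],T(36,230)),("top",[0,.010,.082],T(216,259)),
("side",[0,.062,.134],S(333,183)),("side",[.125,.115,.012],S(28,482)),("side",[-.125,-.245,.012],S(660,180))]
z=.078
pl=[("top",[.06,.045,z],T(456,198)),("top",[.06,-.045,z],T(606,248)),("top",[-.06,-.045,z],T(533,462)),("top",[-.06,.045,z],T(378,402)),
("side",[.06,.045,z],S(262,140)),("side",[-.06,.045,z],S(502,180)),("side",[-.06,-.045,z],S(547,112)),("side",[.06,-.045,z],S(322,70))]
for o,p in((cl,[.5,.05,0]),(pl,[.5,-.1,0])):
    x,r=fit(o,p); print(x.round(4),r.round(2).tolist())
    x2,_=fit([a for a in o if a[0]=="top"],p); print("top only",x2.round(4))
E
python3 fit0.py
```

```text
[ 0.5024  0.0665 -0.1688] [[0.48, -0.3], [0.91, 0.2], [-0.53, -0.18], [-0.38, -0.02], [-0.94, -0.37], [0.48, 0.61], [0.5, 1.57], [-0.7, -0.9], [0.19, -0.22]]
top only [ 0.5025  0.0665 -0.1717]
[ 0.4731 -0.0717 -0.3283] [[-0.45, -0.44], [0.61, 0.39], [0.09, -0.66], [-0.49, -0.12], [0.0, -0.0], [0.27, -0.17], [0.81, -0.87], [-0.16, 0.03]]
top only [ 0.4724 -0.0719 -0.3242]
```

```bash
cat >> h.py <<'E'
from scipy.spatial.transform import Rotation as Rn
CL=np.array([.5025,.0665,-.170])
def W(x,y,z): return tf(CL,[[x,y,z]])[0]
def Q(flip=False):
    c,s=np.cos(CL[2]),np.sin(CL[2])
    M=np.array([[c,0,-s],[s,0,c],[0,-1,0]]).astype(float)
    if flip: M=M@np.diag([-1,1,-1])
    q=Rn.from_matrix(M).as_quat(); return [q[3],q[0],q[1],q[2]]
E
python3 - <<'E'
from h import *
for f in(0,1):
  for p in((-.003,-.22,.2),(-.003,-.22,.022),(0,-.1,.022),(0,.04,.15),(0,.1,.08)):
    j=bot.solve_ik(W(*p),Q(f)); print(f,p,None if j is None else np.round(j,2))
print(unproj("top",[[316,221],[333,235],[358,205],[340,190]],.066).round(3))
d=unproj("top",[[405,230]],.1); print(d)
P=W(-.003,-.21,0);print(P)
E
```

```text
0 (-0.003, -0.22, 0.2) [-0.47  0.23 -0.4   0.93  0.    1.28]
0 (-0.003, -0.22, 0.022) [-0.47  0.47 -0.61  0.49  0.    1.28]
0 (0, -0.1, 0.022) [-0.22  0.47 -0.61  0.49  0.    1.52]
0 (0, 0.04, 0.15) [ 0.06  0.34 -0.39  0.84  0.    1.8 ]
0 (0, 0.1, 0.08) [ 0.17  0.47 -0.41  0.7   0.    1.91]
1 (-0.003, -0.22, 0.2) [-0.47  0.23 -0.4   0.93  0.   -1.87]
1 (-0.003, -0.22, 0.022) [-0.47  0.47 -0.61  0.49  0.   -1.87]
1 (0, -0.1, 0.022) [-0.22  0.47 -0.61  0.49  0.   -1.62]
1 (0, 0.04, 0.15) [ 0.06  0.34 -0.39  0.84  0.   -1.34]
1 (0, 0.1, 0.08) [ 0.17  0.47 -0.41  0.7   0.   -1.23]
[[ 0.488 -0.247  0.066]
 [ 0.443 -0.302  0.066]
 [ 0.543 -0.385  0.066]
 [ 0.593 -0.326  0.066]]
[[ 0.45694975 -0.52537994  0.1       ]]
[ 0.46401495 -0.13996525  0.        ]
```

```bash
python3 - <<'E'
from h import *
bot.move_pose(W(-.003,-.217,.17),Q())
bot.move_linear(W(-.003,-.217,.022),speed=.2)
print(bot.read_clock(), bot.read_gripper_width(), bot.read_ft_force().round(1))
r=bot.move_linear(W(-.003,-.180,.022),speed=.04,until_force=25)
print(r,bot.read_ft_force().round(1), bot.read_position()-W(-.003,-.180,.022),bot.read_clock())
for n in("top","side"):
    im=bot.camera(n)[:,:,::-1].copy(); cv2.imwrite(f"pics/{n}2.png",im)
    zoom(im,*((180,170,125,95,6) if n=="top" else (225,190,100,85,7)),f"pics/{n}2c.png")
E
```

```text
4.025 1.0030932622246376 [0.2 0.1 1.1]
False [-0.4 -5.1  1.7] [ 0.00022559 -0.0003322   0.0002936 ] 5.1
```

View pics/top2c.png

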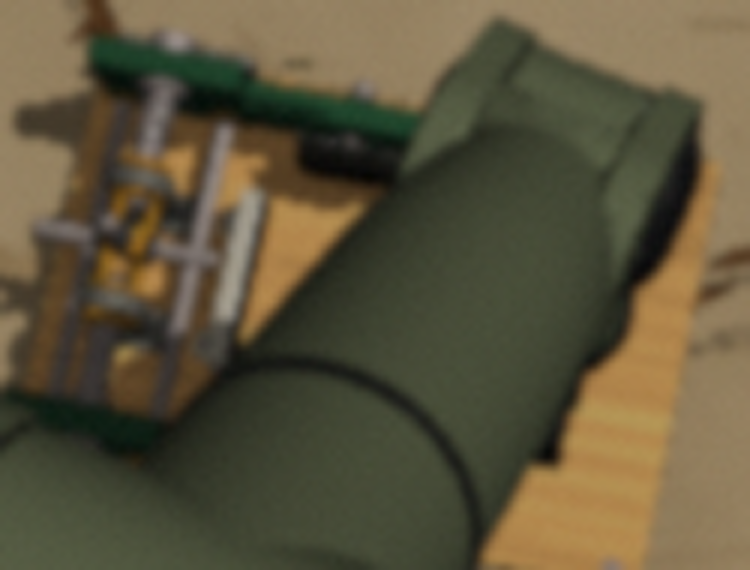

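View pics/side2c.png

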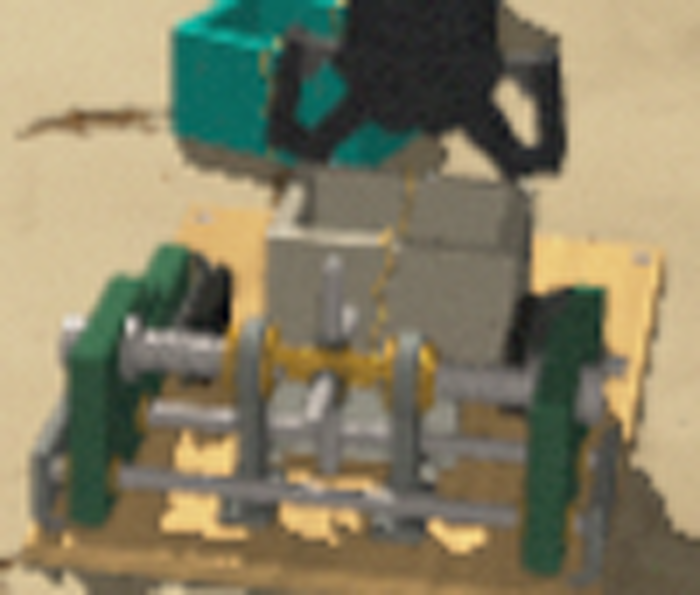

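```bash
python3 - <<'E'
from h import *
S=lambda u,v:np.array([225+(u+.5)/7-.5,190+(v+.5)/7-.5])
z=.078
o=[("side",[.06,.045,z],S(267,231)),("side",[-.06,.045,z],S(524,250)),("side",[.06,-.045,z],S(305,170))]
x,r=fit(o,[.48,-.06,-.17]);print(x,r)
d=x-CL;c,s=np.cos(CL[2]),np.sin(CL[2]);print("rel",c*d[0]+s*d[1],-s*d[0]+c*d[1],d[2])
E
```

```text
[ 0.47340394 -0.0572331  -0.17581522] [[ 0.47014503  0.17088941]
 [-0.11741717  0.82590443]
 [-0.34044746 -1.82691629]]
rel -0.007743181268919999 -0.12687199759815943 -0.005815223781022338
```

```bash
python3 - <<'E'
from h import *
r=bot.move_linear(W(.005,-.148,.022),speed=.04,until_force=25); print(r,bot.read_ft_force().round(1))
im=bot.camera("side")[:,:,::-1].copy(); zoom(im,225,190,100,85,7,"pics/s3.png")
r=bot.move_linear(W(.005,-.115,.022),speed=.04,until_force=25); print(r,bot.read_ft_force().round(1))
if not r: r=bot.move_linear(W(.005,-.094,.022),speed=.025,until_force=18); print(r,bot.read_ft_force().round(1))
d=bot.read_position()-W(0,0,.022); c,s=np.cos(CL[2]),np.sin(CL[2]);print("rel",c*d[0]+s*d[1],-s*d[0]+c*d[1])
im=bot.camera("side")[:,:,::-1].copy(); zoom(im,225,190,100,85,7,"pics/s4.png"); print(bot.read_clock())
E
```

```text
False [-1.8 -5.6  3.1]
False [-1.2 -6.5  2.1]
True [-0.5 -1.1  4.1]
rel 0.004618160915986528 -0.10561322629915329
7.8417
```

View pics/s4.png

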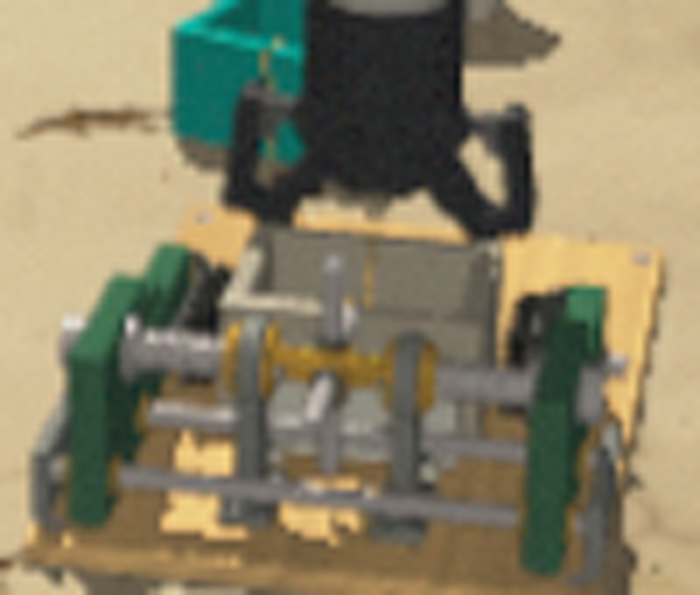

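View pics/s3.png

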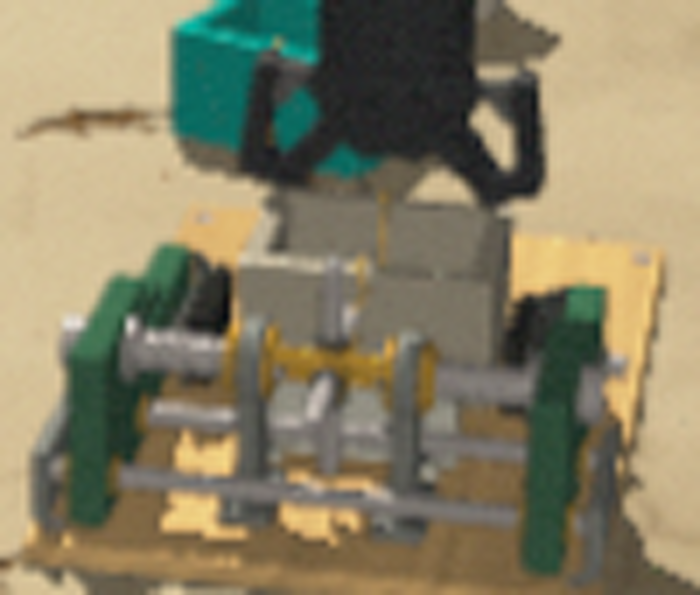

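```bash
python3 - <<'E'
from h import *
for k in range(2):
    r=bot.move_linear(W(.0045,-.096,.022),speed=.02,until_force=25); f=bot.read_ft_force()
    d=bot.read_position()-W(0,0,.022); c,s=np.cos(CL[2]),np.sin(CL[2]);print(r,f.round(1),"rel",c*d[0]+s*d[1],-s*d[0]+c*d[1])
bot.wait(.2); print(bot.read_ft_force().round(1))
im=bot.camera("side")[:,:,::-1].copy(); zoom(im,225,190,100,85,7,"pics/s5.png"); print(bot.read_clock())
E
```

```text
True [-0.8 -2.2  3.9] rel 0.004253304269616913 -0.10626078717550137
True [-0.8 -0.5  3.9] rel 0.0040852671541598 -0.10696148754349877
[-0.  -0.8  4.4]
8.8333
```

View pics/s5.png

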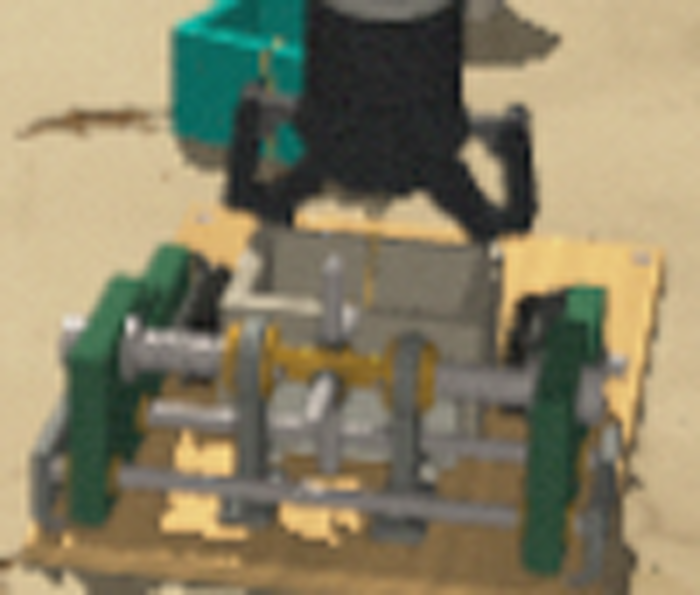

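```bash
python3 - <<'E'
from h import *
S=lambda u,v:np.array([225+(u+.5)/7-.5,190+(v+.5)/7-.5])
z=.078
for p in [(0,-.045,0),(.004,-.047,0),(.004,-.052,0)]:
  c=W(p[0],p[1],0); g=[c[0],c[1],CL[2]]
  for l in([.06,.045,z],[-.06,.045,z],[.06,-.045,z],[-.06,-.045,z]):
    uv=proj("side",tf(g,l))[0]; print(p,l,((uv[0]-225+.5)*7-.5).round(),((uv[1]-190+.5)*7-.5).round())
im=cv2.imread("pics/s5.png"); cv2.imwrite("pics/s5z.png",im[200:420,150:560][:, :].repeat(2,0)[:, :].repeat(1,1)) if 0 else cv2.imwrite("pics/s5z.png",cv2.resize(im[200:420,150:560],None,fx=1.9,fy=1.9))
E
```

```text
(0, -0.045, 0) [0.06, 0.045, 0.078] 223.0 306.0
(0, -0.045, 0) [-0.06, 0.045, 0.078] 487.0 331.0
(0, -0.045, 0) [0.06, -0.045, 0.078] 258.0 224.0
(0, -0.045, 0) [-0.06, -0.045, 0.078] 509.0 247.0
(0.004, -0.047, 0) [0.06, 0.045, 0.078] 215.0 303.0
(0.004, -0.047, 0) [-0.06, 0.045, 0.078] 479.0 328.0
(0.004, -0.047, 0) [0.06, -0.045, 0.078] 250.0 222.0
(0.004, -0.047, 0) [-0.06, -0.045, 0.078] 501.0 244.0
(0.004, -0.052, 0) [0.06, 0.045, 0.078] 217.0 299.0
(0.004, -0.052, 0) [-0.06, 0.045, 0.078] 480.0 323.0
(0.004, -0.052, 0) [0.06, -0.045, 0.078] 252.0 217.0
(0.004, -0.052, 0) [-0.06, -0.045, 0.078] 502.0 240.0
```

View pics/s5z.png

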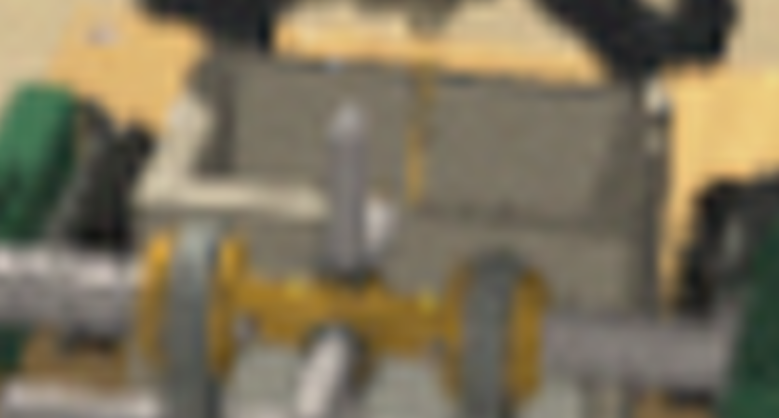

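```bash
python3 - <<'E'
from h import *
bot.move_linear(W(.004,-.120,.022),speed=.15)
bot.move_linear(W(.004,-.125,.18),speed=.3)
j=bot.read_joint_positions(); j=np.array(j); j[0]-=.62
bot.goto_joints(j)
for n in("top","side"):
    im=bot.camera(n)[:,:,::-1].copy(); cv2.imwrite(f"pics/{n}6.png",im)
    zoom(im,*((180,170,125,95,6) if n=="top" else (225,200,100,85,7)),f"pics/{n}6c.png")
print(bot.read_clock(),bot.read_position())
E
```

```text
11.0 [ 0.36225297 -0.32696562  0.17950226]
```

View pics/top6c.png

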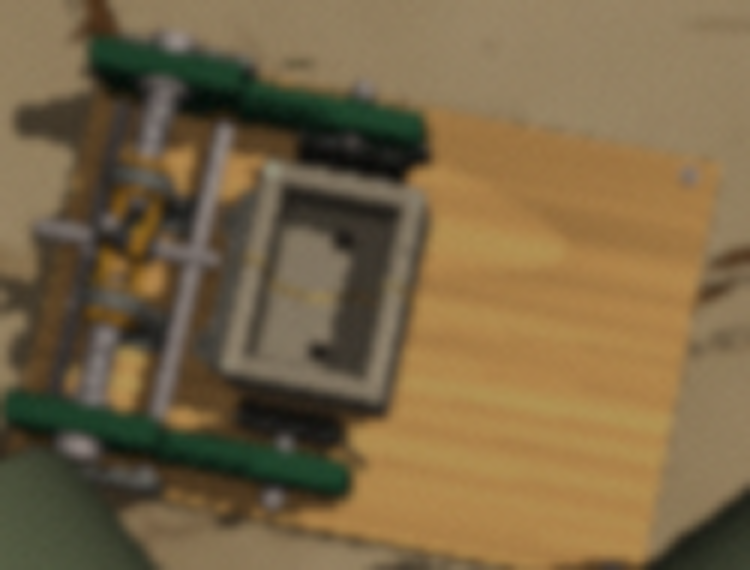

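View pics/side6c.png

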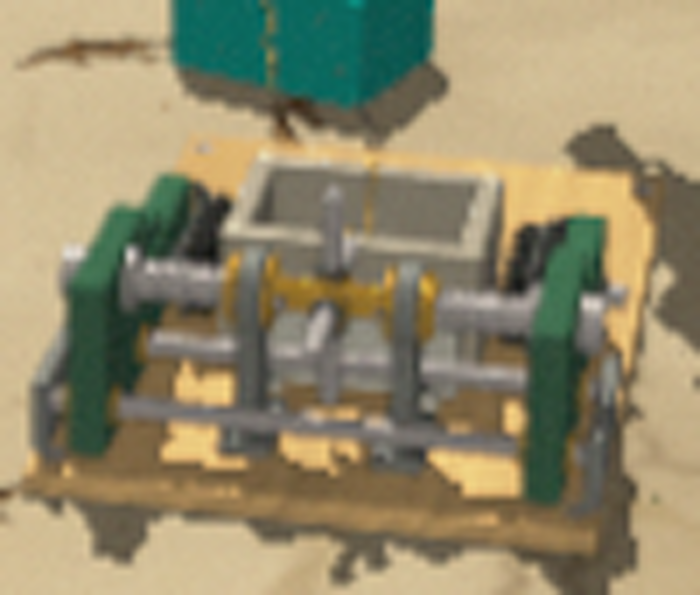

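```bash
python3 - <<'E'
from h import *
T=lambda u,v:np.array([180+(u+.5)/6-.5,170+(v+.5)/6-.5])
S=lambda u,v:np.array([225+(u+.5)/7-.5,200+(v+.5)/7-.5])
z=.078
pl=[("top",[.06,.045,z],T(260,160)),("top",[.06,-.045,z],T(430,192)),("top",[-.06,-.045,z],T(388,413)),("top",[-.06,.045,z],T(216,374)),
("side",[.06,.045,z],S(223,233)),("side",[-.06,.045,z],S(488,255)),("side",[-.06,-.045,z],S(500,178)),("side",[.06,-.045,z],S(260,150))]
for o in(pl,pl[:4],pl[4:]):
    x,r=fit(o,[.49,0,-.17]); d=x-CL;c,s=np.cos(CL[2]),np.sin(CL[2]);print(x.round(4),"rel",c*d[0]+s*d[1],-s*d[0]+c*d[1],d[2],r.round(1).tolist())
E
```

```text
[ 0.4948  0.0198 -0.1684] rel 0.0002972865112576004 -0.04736101925899328 0.0016238098213959273 [[0.9, 0.3], [-0.3, -0.1], [-0.7, -1.1], [0.5, 0.3], [-0.0, 0.1], [-0.1, 0.5], [1.3, -0.5], [-0.3, 0.3]]
[ 0.4944  0.0201 -0.1699] rel -0.00013668067296319225 -0.047147101802345895 7.576373994655494e-05 [[0.9, 0.4], [-0.4, 0.0], [-0.8, -1.0], [0.4, 0.4]]
[ 0.4952  0.0186 -0.1629] rel 0.0009013482356330441 -0.048442241691187445 0.007068998967818985 [[-0.1, 0.0], [-0.2, 0.3], [1.1, -0.7], [-0.5, 0.2]]
```

```bash
cat >> h.py <<'E'
def rel():
    d=bot.read_position()-np.array([CL[0],CL[1],0]); c,s=np.cos(CL[2]),np.sin(CL[2]); return np.round([c*d[0]+s*d[1],-s*d[0]+c*d[1],d[2]],4)
E
python3 - <<'E'
from h import *
bot.move_pose(W(0,-.125,.17),Q())
bot.move_linear(W(0,-.122,.024),speed=.3)
r=bot.move_linear(W(0,-.095,.024),speed=.03,until_force=12); print(r,rel(),bot.read_ft_force().round(1))
r=bot.move_linear(W(0,-.095,.024),speed=.015,until_force=32); print(r,rel(),bot.read_ft_force().round(1))
r=bot.move_linear(W(0,-.095,.024),speed=.015,until_force=32); print(r,rel(),bot.read_ft_force().round(1))
print(bot.read_clock())
E
```

```text
True [ 0.0003 -0.1052  0.0243] [ 0.4 -2.3  0.3]
True [-0.0004 -0.1061  0.0244] [-0.6 -2.7  0.9]
True [-0.0009 -0.1072  0.0245] [ 0.1 -2.8  1.2]
14.5167
```

```bash
cat >> h.py <<'E'
def tp(deg,r=.042,w=.011,a=.0048):
    t=np.radians(deg); return W(0,.062+r*np.sin(t)-a*np.cos(t)-w,.082+r*np.cos(t)+a*np.sin(t))
def stroke(angs,sp=.06,over=True):
    if over: bot.move_linear(W(0,.038,.15),speed=.2)
    bot.move_linear(W(0,.038,.120),speed=.15)
    for a in angs:
        r=bot.move_linear(tp(a),speed=sp,until_force=30); f=bot.read_ft_force()
        t=np.radians(a); c,s=np.cos(CL[2]),np.sin(CL[2]); fy=-s*f[0]+c*f[1]
        print(a,r,"tang",round(-(fy*np.cos(t)-f[2]*np.sin(t)),1),f.round(1),rel())
        if r: break
def lift(): 
    p=bot.read_position(); bot.move_linear([p[0],p[1],.15],speed=.2)
def snap(tag,cams=("side",)):
    for n in cams:
        im=bot.camera(n)[:,:,::-1].copy(); cv2.imwrite(f"pics/{n}{tag}.png",im)
        zoom(im,*((180,170,125,95,6) if n=="top" else (225,190,100,85,7)),f"pics/{n}{tag}c.png")
    print("t",bot.read_clock())
E
python3 - <<'E'
from h import *
bot.move_linear(W(0,-.125,.03),speed=.15)
bot.move_linear(W(0,-.12,.17),speed=.3)
bot.set_gripper(0.0)
bot.move_linear(W(0,.038,.15),speed=.25)
print(bot.read_clock(), bot.read_gripper_width(),bot.read_ft_force().round(1))
stroke([0,30,60,90],over=False); snap("a")
E
```

```text
16.9583 0.0019252020236039092 [0.1 0.4 0.5]
0 False tang 0.7 [-0.2 -0.7  0.2] [0.0007 0.0465 0.125 ]
30 False tang 0.4 [ 1.  -0.8 -0.3] [0.     0.0685 0.1207]
60 False tang 0.2 [ 0.4 -0.5 -0. ] [-0.0004  0.0853  0.1069]
90 False tang -0.7 [-1.1  0.5 -0.7] [-0.0004  0.0931  0.0865]
t 19.2083
```

View pics/sideac.png

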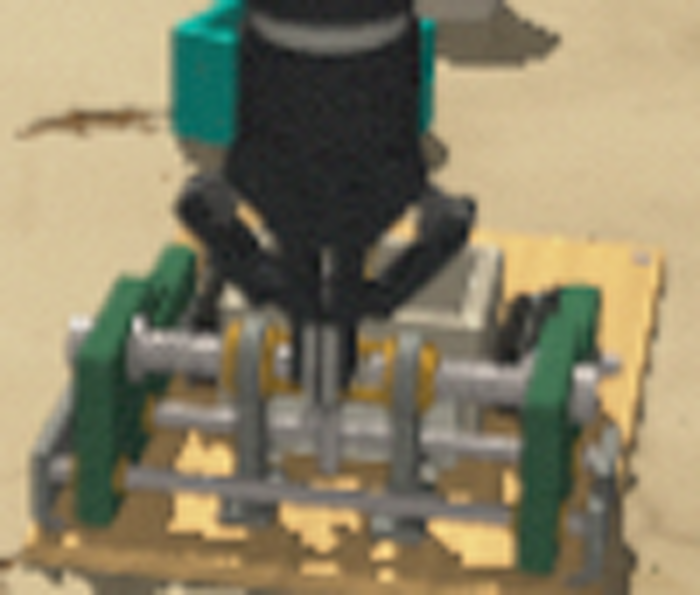

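```bash
cat >> h.py <<'E'
def meter(angs,thr0,sp=.05,cap=25):
    thr=thr0
    for a in angs:
        log=[]
        while True:
            r=bot.move_linear(tp(a),speed=sp,until_force=thr)
            if not r: break
            log.append((thr,rel()[1:].tolist())); thr+=1.5
            if thr>cap: break
        print(a,"passed at",thr,log,rel())
        if thr>cap: return False
    return True
E
python3 - <<'E'
from h import *
lift()
stroke([0,30]); meter([60,85,92],4.0)
print(bot.read_clock())
E
```

```text
0 False tang 0.3 [ 0.1 -0.3 -0.8] [0.0007 0.0471 0.1249]
30 False tang 0.4 [ 0.6 -0.7 -0.1] [1.000e-04 6.840e-02 1.207e-01]
60 passed at 8.5 [(4.0, [0.0691, 0.1194]), (5.5, [0.07, 0.1179]), (7.0, [0.072, 0.1155])] [-0.      0.0854  0.107 ]
85 passed at 8.5 [] [-0.      0.0927  0.0904]
92 passed at 8.5 [] [-0.0001  0.0932  0.0853]
23.1417
```

```bash
python3 - <<'E'
from h import *
lift()
stroke([0,45]); meter([60,92],7)
lift()
stroke([0]); meter([15,30,45,60],7); snap("b")
E
```

```text
0 False tang -0.1 [-0.3  0.2  0.1] [0.0007 0.0471 0.125 ]
45 False tang 1.1 [ 0.4 -1.7 -0.1] [-0.0002  0.0776  0.1149]
60 passed at 8.5 [(7, [0.0804, 0.1111])] [-0.0002  0.0849  0.107 ]
92 passed at 10.0 [(8.5, [0.0868, 0.1028])] [0.     0.0933 0.0853]
0 False tang 1.9 [-2.7 -1.4  1.6] [1.000e-04 4.660e-02 1.247e-01]
15 passed at 10.0 [(7, [0.0498, 0.1242]), (8.5, [0.0527, 0.1235])] [-0.0007  0.0557  0.1233]
30 passed at 10.0 [] [-0.0005  0.0663  0.1205]
45 passed at 10.0 [] [-0.0004  0.0757  0.1149]
60 passed at 10.0 [] [-0.0003  0.0836  0.1072]
t 30.0417
```

View pics/sidebc.png

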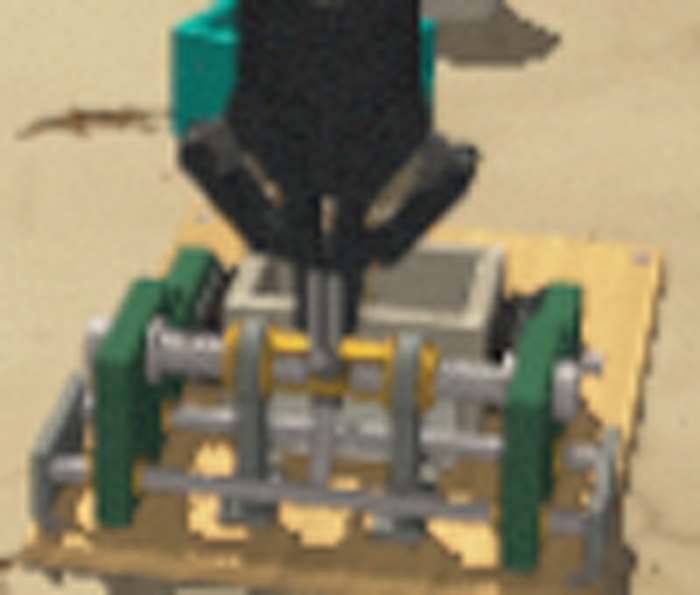

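```bash
python3 - <<'E'
from h import *
meter([76,92],7)
lift(); snap("c",("top","side"))
stroke([0]); meter([15,30],7); print(bot.read_clock())
E
```

```text
76 passed at 10.0 [(7, [0.0854, 0.1035]), (8.5, [0.0876, 0.0996])] [-0.      0.0893  0.0974]
92 passed at 13.0 [(10.0, [0.0904, 0.0933]), (11.5, [0.0915, 0.0889])] [0.    0.092 0.086]
t 31.95
0 False tang -0.3 [ 0.4  0.3 -0.3] [0.0005 0.0471 0.1246]
15 passed at 7 [] [-1.000e-04  5.760e-02  1.238e-01]
30 passed at 7 [] [-0.0002  0.0681  0.1206]
33.75
```

View pics/sidecc.png

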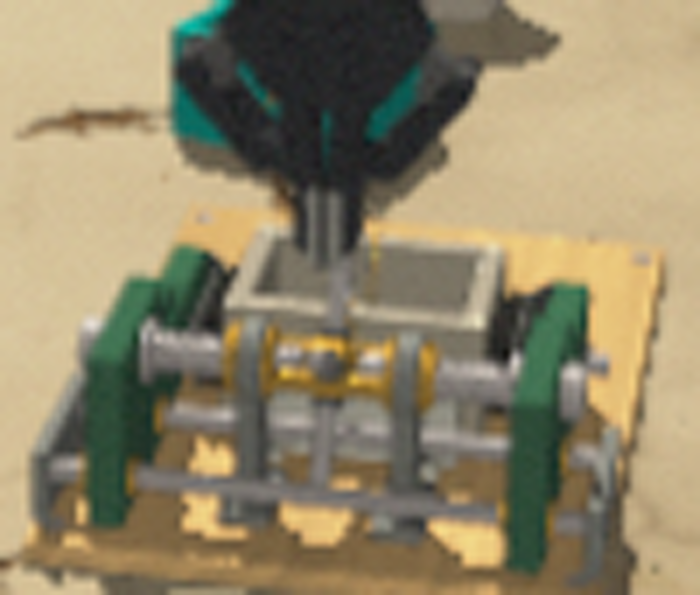

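View pics/topcc.png

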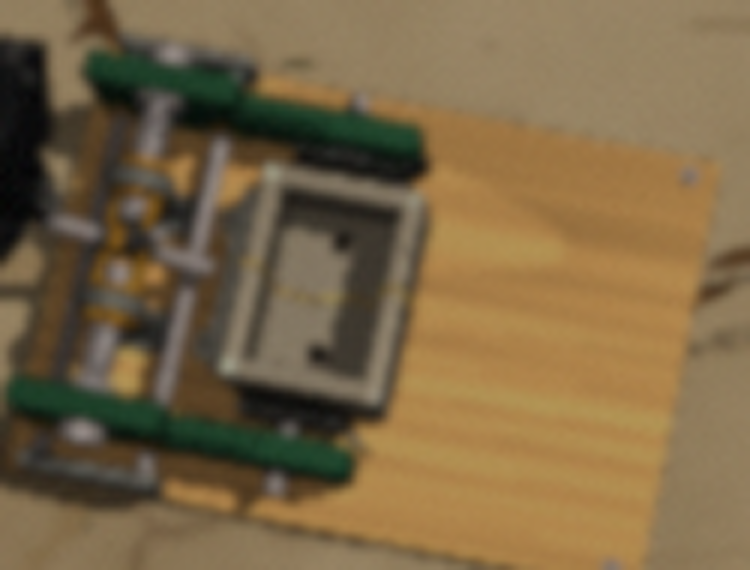

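```bash
python3 - <<'E'
from h import *
snap("d",("top","side")); print(rel())
E
```

```text
t 33.85
[-1.000e-04  6.780e-02  1.207e-01]
```

View pics/sidedc.png

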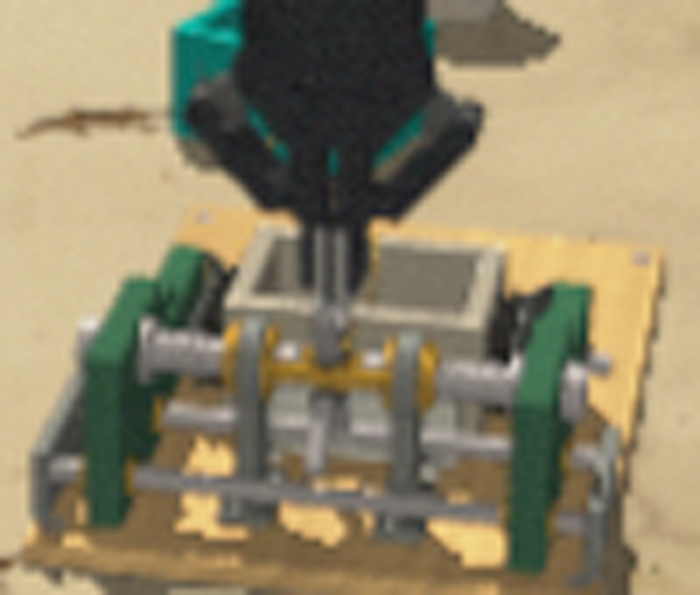

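View pics/topdc.png

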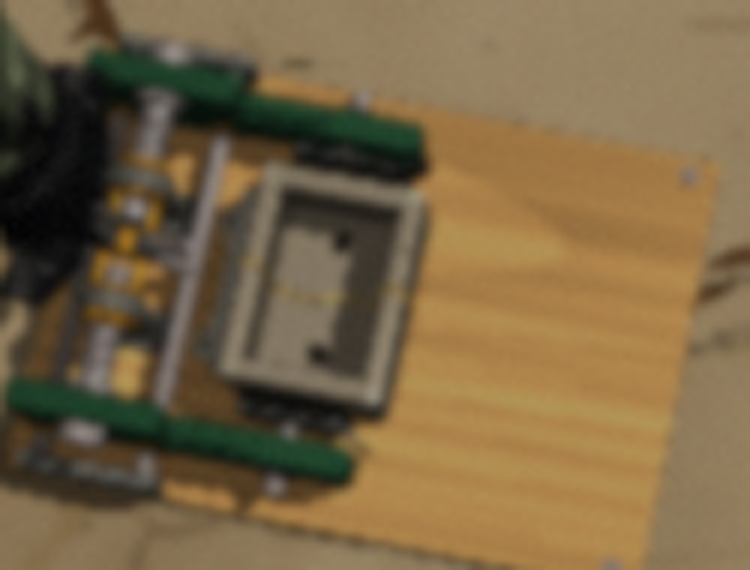

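```bash
cat > jm.py <<'E'
from h import *
def shift(ref,im,box):
    x,y,w,h=box
    a=cv2.cvtColor(ref,cv2.COLOR_BGR2GRAY).astype(np.float32)[y:y+h,x:x+w]
    b=cv2.cvtColor(im,cv2.COLOR_BGR2GRAY).astype(np.float32)
    best=None
    M=np.eye(2,3,dtype=np.float32); 
    def cost(s):
        m=np.float32([[1,0,x+s[0]],[0,1,y+s[1]]])
        p=cv2.warpAffine(b,m,(w,h),flags=cv2.INTER_LINEAR|cv2.WARP_INVERSE_MAP)
        return p-a
    def c2(sx,sy): return np.mean(np.minimum(np.abs(cost((sx,sy))),40))
    g=[(c2(sx,sy),sx,sy) for sx in np.arange(-7,7.01,.1) for sy in np.arange(-1.5,1.51,.25)]
    return min(g)
# side boxes: lower part of green jaws
BL=(233,246,14,18); BR=(298,246,12,24)
if __name__=="__main__":
    import sys
    ref=cv2.imread("pics/side6.png")
    for t in sys.argv[1:]:
        im=cv2.imread(f"pics/side{t}.png"); print(t,[tuple(np.round(shift(ref,im,B),2)) for B in(BL,BR)])
E
python3 jm.py 6 a b c d
```

```text
6 [(np.float64(0.0), np.float64(-0.0), np.float64(0.0)), (np.float64(0.0), np.float64(-0.0), np.float64(0.0))]
a [(np.float64(3.96), np.float64(0.8), np.float64(0.0)), (np.float64(3.98), np.float64(-0.9), np.float64(0.0))]
b [(np.float64(7.36), np.float64(3.5), np.float64(0.25)), (np.float64(6.45), np.float64(-3.5), np.float64(-0.25))]
c [(np.float64(6.3), np.float64(2.5), np.float64(0.0)), (np.float64(6.34), np.float64(-2.6), np.float64(-0.25))]
d [(np.float64(5.54), np.float64(2.3), np.float64(0.0)), (np.float64(6.53), np.float64(-2.3), np.float64(-0.25))]
```

```bash
python3 - <<'E'
from h import *
for a in (60,92): print(bot.move_linear(tp(a),speed=.06,until_force=25),rel())
snap("e"); lift(); snap("f",("top","side"))
E
python3 jm.py e f
```

```text
False [-0.      0.0851  0.107 ]
False [-0.0002  0.0937  0.0853]
t 34.9583
t 35.5333
e [(np.float64(6.06), np.float64(2.9), np.float64(0.0)), (np.float64(5.57), np.float64(-2.9), np.float64(-0.25))]
f [(np.float64(6.03), np.float64(2.9), np.float64(0.0)), (np.float64(5.43), np.float64(-2.9), np.float64(-0.25))]
```

View pics/sidefc.png

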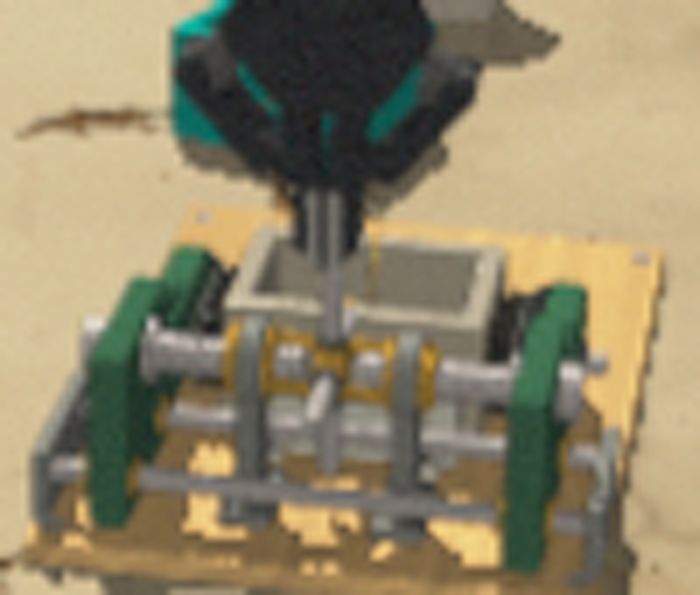

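View pics/sideec.png

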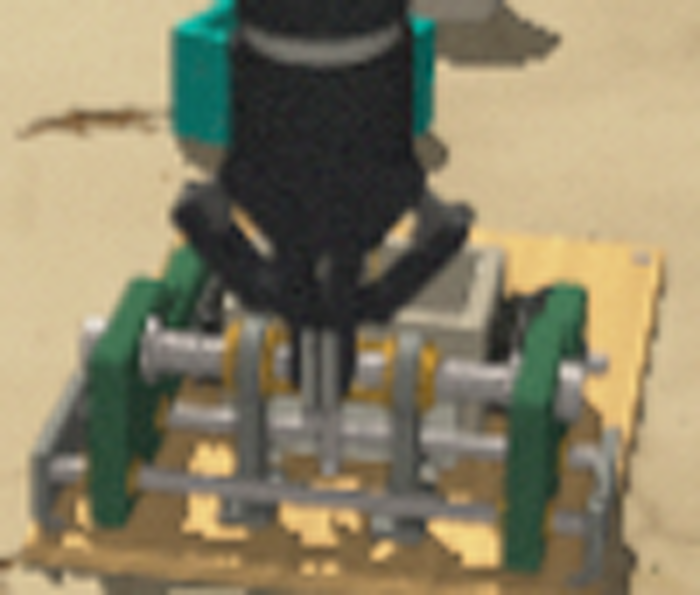

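```bash
python3 - <<'E'
from h import *
stroke([0]); meter([15,30,45,60],5.5,sp=.05); snap("g"); print(bot.read_ft_force().round(1))
p=bot.read_position(); u=W(0,-.02,.02)-W(0,0,0)
bot.move_linear(p+u*.25,speed=.02); snap("h")
bot.move_linear(p+u,speed=.08); snap("i",("top","side")); 
E
python3 jm.py g h i
```

```text
0 False tang 1.6 [-0.6 -1.6  1.4] [1.000e-04 4.650e-02 1.247e-01]
15 passed at 8.5 [(5.5, [0.0498, 0.1242]), (7.0, [0.0527, 0.1235])] [-0.0007  0.0556  0.1233]
30 passed at 8.5 [] [-0.0005  0.0663  0.1205]
45 passed at 10.0 [(8.5, [0.0695, 0.118])] [-0.0006  0.0751  0.1149]
60 passed at 10.0 [] [-0.0005  0.083   0.1071]
t 38.6083
[-1.8 -5.4  2.5]
t 39.2333
t 39.75
g [(np.float64(7.44), np.float64(3.5), np.float64(0.25)), (np.float64(6.28), np.float64(-3.6), np.float64(-0.25))]
h [(np.float64(6.53), np.float64(3.4), np.float64(0.25)), (np.float64(6.3), np.float64(-3.4), np.float64(-0.25))]
i [(np.float64(6.17), np.float64(3.1), np.float64(0.0)), (np.float64(6.19), np.float64(-3.1), np.float64(-0.25))]
```

View pics/sideic.png

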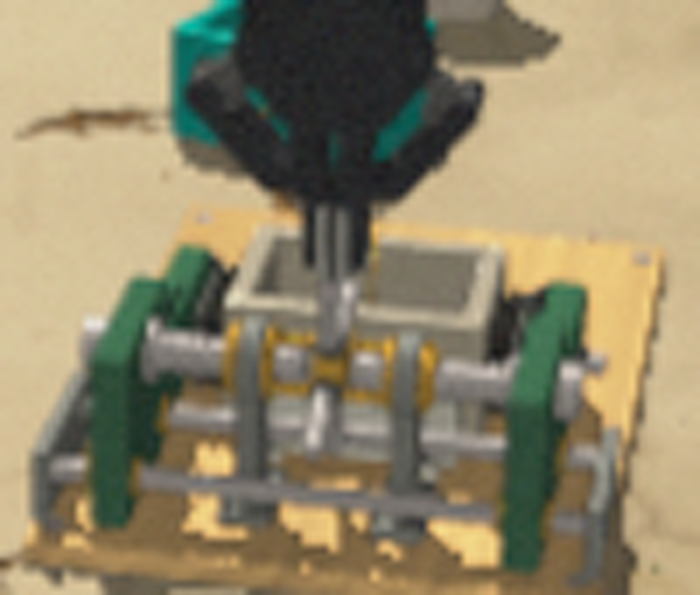

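View pics/topic.png

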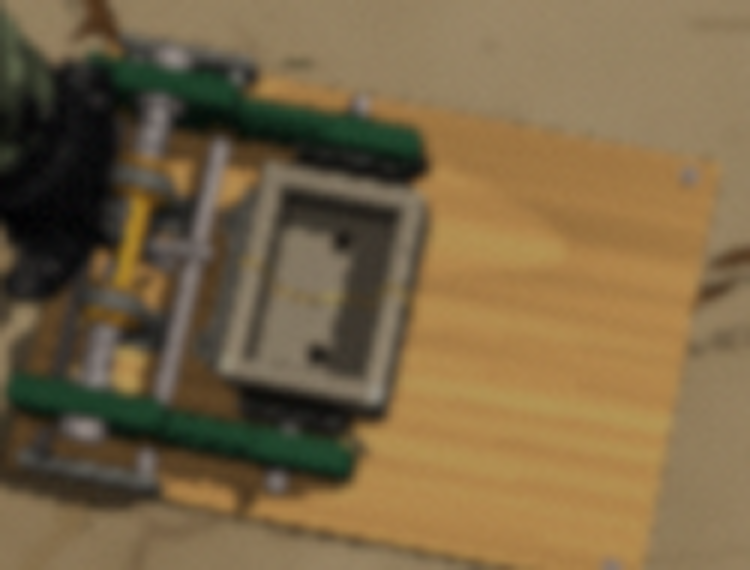

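```bash
python3 - <<'E'
from h import *
print(bot.read_gripper_width(), bot.read_ft_force().round(2), rel(), bot.read_moment().round(2),bot.read_clock())
E
```

```text
0.0026278152629697583 [-2.92 -5.33  7.84] [0.     0.0618 0.1282] [-1.12  0.59 -0.02] 39.75
```

```bash
python3 - <<'E'
from h import *
bot.wait(.1); print(bot.read_ft_force().round(2), rel())
bot.move_linear(W(0,.042,.132),speed=.1); print(bot.read_ft_force().round(2), rel())
snap("j",("top","side"))
E
python3 jm.py j
```

```text
[-3.13 -4.93  8.11] [-0.      0.0618  0.1282]
[ 0.27 -0.07 -0.09] [0.0002 0.042  0.132 ]
t 40.3167
j [(np.float64(6.21), np.float64(2.9), np.float64(0.0)), (np.float64(5.97), np.float64(-2.9), np.float64(-0.25))]
```

View pics/sidejc.png

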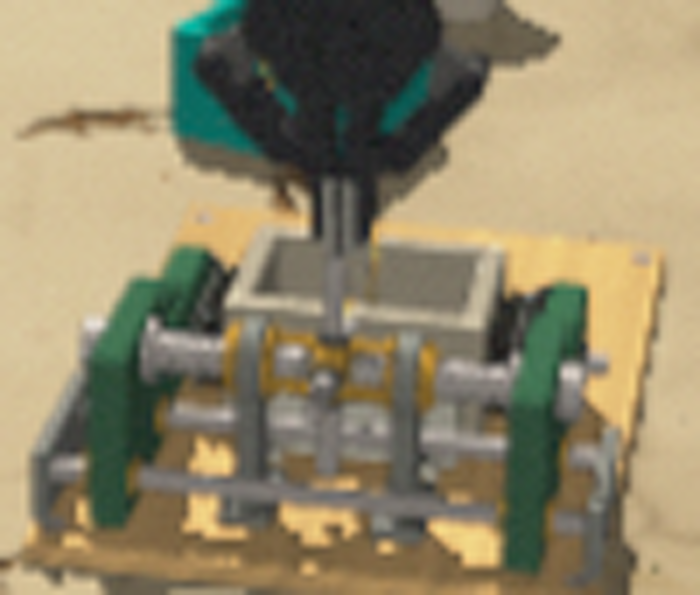

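View pics/topjc.png

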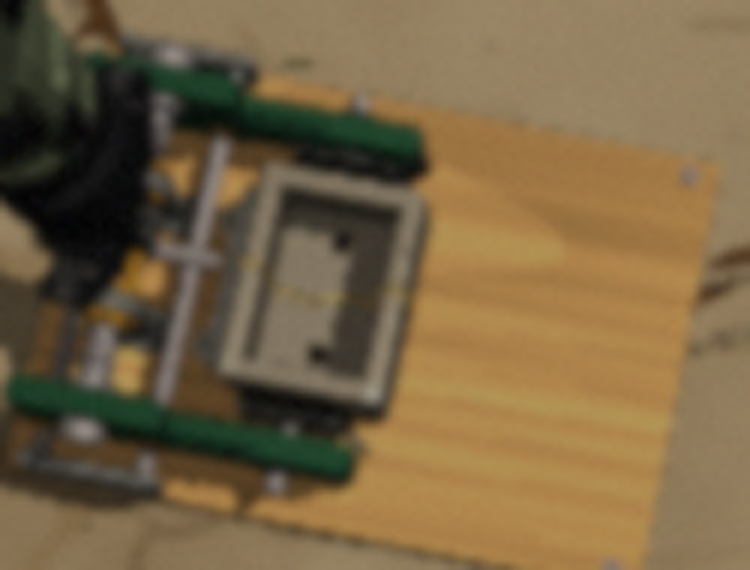

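```bash
cat >> h.py <<'E'
def tq():
    f=bot.read_ft_force(); q=rel(); c,s=np.cos(CL[2]),np.sin(CL[2]); fy=-s*f[0]+c*f[1]
    dy=q[1]+.011-.062; dz=q[2]-.082
    return dict(T=round(-fy*dz+f[2]*dy,3),ang=round(np.degrees(np.arctan2(dy,dz)+np.arcsin(.0048/np.hypot(dy,dz))),1),f=[round(float(fy),1),round(float(f[2]),1)])
E
python3 - <<'E'
from h import *
bot.move_linear(W(0,.041,.121),speed=.15)
for a in (5,20,35,50,42,34,26):
    bot.move_linear(tp(a),speed=.06); bot.wait(.05); print(a,tq(),flush=True)
    if a in(35,50,34,26): bot.camera("side").tofile(f"/tmp/k{a}.raw")
print(bot.read_clock())
E
python3 - <<'E'
from jm import *
ref=cv2.imread("pics/side6.png")
for a in (35,50,34,26):
    im=np.fromfile(f"/tmp/k{a}.raw",np.uint8).reshape(420,560,3)[:,:,::-1].copy(); cv2.imwrite(f"pics/sidek{a}.png",im)
    print(a,[np.round(shift(ref,im,B),2).tolist() for B in(BL,BR)])
E
```

```text
5 {'T': np.float64(0.15), 'ang': np.float64(4.5), 'f': [-3.5, -2.8]}
20 {'T': np.float64(0.223), 'ang': np.float64(19.6), 'f': [-5.4, 0.0]}
35 {'T': np.float64(0.202), 'ang': np.float64(34.3), 'f': [-5.3, 0.2]}
50 {'T': np.float64(0.186), 'ang': np.float64(49.2), 'f': [-4.3, 1.8]}
42 {'T': np.float64(0.316), 'ang': np.float64(40.8), 'f': [-4.9, 5.9]}
34 {'T': np.float64(0.32), 'ang': np.float64(33.0), 'f': [-5.1, 6.6]}
26 {'T': np.float64(0.253), 'ang': np.float64(25.2), 'f': [-4.3, 5.8]}
43.175
35 [[6.92, 3.3, 0.25], [6.51, -3.3, -0.25]]
50 [[6.51, 3.3, 0.25], [6.34, -3.4, -0.25]]
34 [[7.19, 3.3, 0.0], [6.43, -3.2, -0.25]]
26 [[6.06, 3.2, 0.0], [6.02, -3.2, -0.25]]
```

```bash
python3 - <<'E'
from h import *
for a in (19,12,6,1,-4,-8):
    bot.move_linear(tp(a),speed=.03); bot.wait(.05); q=tq(); print(a,q,flush=True)
    if np.hypot(*q["f"])<.8: break
snap("l"); print(bot.read_clock())
E
python3 jm.py l
```

```text
19 {'T': np.float64(0.144), 'ang': np.float64(18.9), 'f': [-3.1, 2.0]}
12 {'T': np.float64(0.125), 'ang': np.float64(11.5), 'f': [-3.0, 0.2]}
6 {'T': np.float64(0.065), 'ang': np.float64(5.6), 'f': [-1.5, 0.1]}
1 {'T': np.float64(0.095), 'ang': np.float64(1.0), 'f': [-2.1, -1.1]}
-4 {'T': np.float64(-0.024), 'ang': np.float64(-4.0), 'f': [0.5, 0.6]}
t 44.975
44.975
l [(np.float64(6.12), np.float64(2.9), np.float64(0.0)), (np.float64(5.55), np.float64(-2.9), np.float64(-0.25))]
```

```bash
python3 - <<'E'
from h import *
ims=[cv2.imread(f"pics/side{t}.png") for t in("6","a","d","l","g")]
r=[np.hstack([cv2.resize(i[222:246,248:266],None,fx=14,fy=10,interpolation=cv2.INTER_NEAREST)[:, :] , cv2.resize(i[228:246,292:316],None,fx=14,fy=13.34,interpolation=cv2.INTER_NEAREST)]) for i in ims[:1]]
# compact: side crops of near pad (cols 290-316, rows 228-248) and far pad (cols 246-262, rows 222-242)
rows=[]
for i in ims:
    rows.append(np.hstack([cv2.resize(i[222:238,244:262],(288,110),interpolation=cv2.INTER_CUBIC),cv2.resize(i[228:244,290:318],(448,110),interpolation=cv2.INTER_CUBIC)]))
cv2.imwrite("pics/padsS.png",np.vstack(rows))
rows=[]
for t in("6","d","f","j"):
    i=cv2.imread(f"pics/top{t}.png")
    rows.append(np.hstack([cv2.resize(i[186:206,222:252],(390,140),interpolation=cv2.INTER_CUBIC),cv2.resize(i[230:250,214:244],(390,140),interpolation=cv2.INTER_CUBIC)]))
cv2.imwrite("pics/padsT.png",np.vstack(rows))
E
```

View pics/padsS.png

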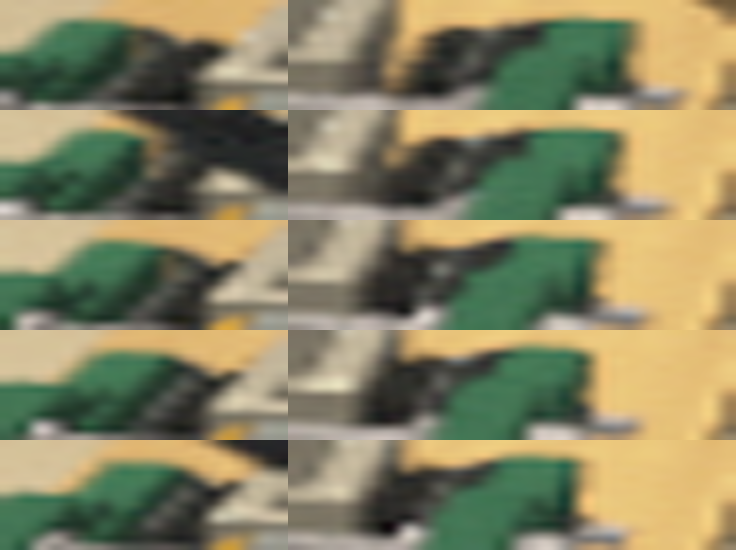

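View pics/padsT.png

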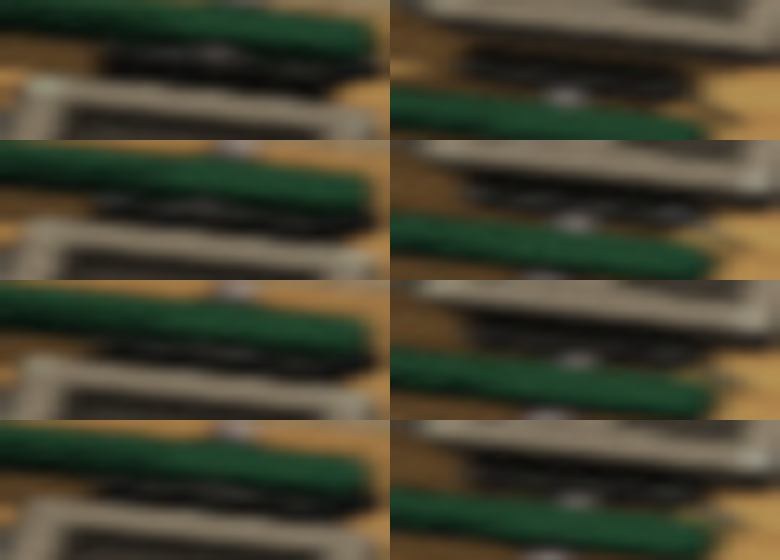

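```bash
python3 - <<'E'
from h import *
bot.move_linear(W(0,.036,.124),speed=.1)
bot.move_linear(W(0,.036,.22),speed=.2)
j=np.array(bot.read_joint_positions()); j[0]+=.7; bot.goto_joints(j)
bot.wait(.5); snap("z",("top","side")); print(bot.read_ft_force().round(1),rel())
for t in("pail","pot","foam","spool"): pass
E
python3 jm.py z
```

```text
t 47.8
[ 0.3  0.3 -0.4] [-0.2342  0.3036  0.2193]
z [(np.float64(5.87), np.float64(2.9), np.float64(0.0)), (np.float64(5.24), np.float64(-2.9), np.float64(-0.25))]
```

View pics/topzc.png

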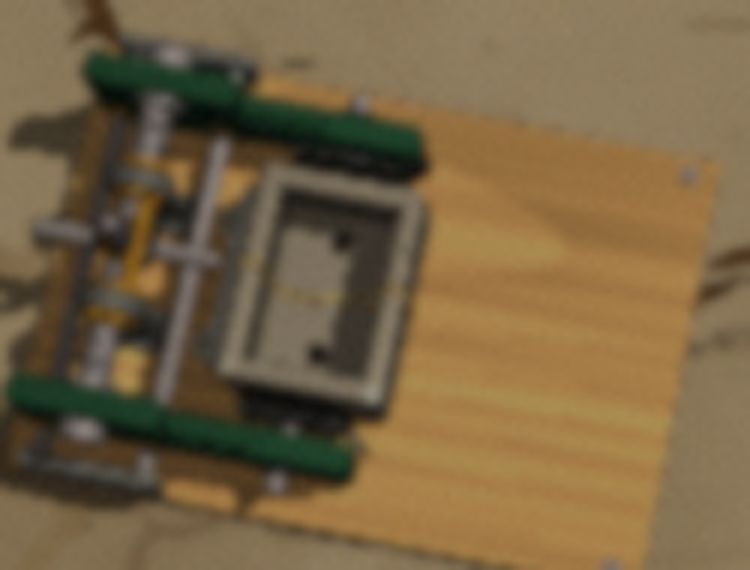

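View pics/sidezc.png

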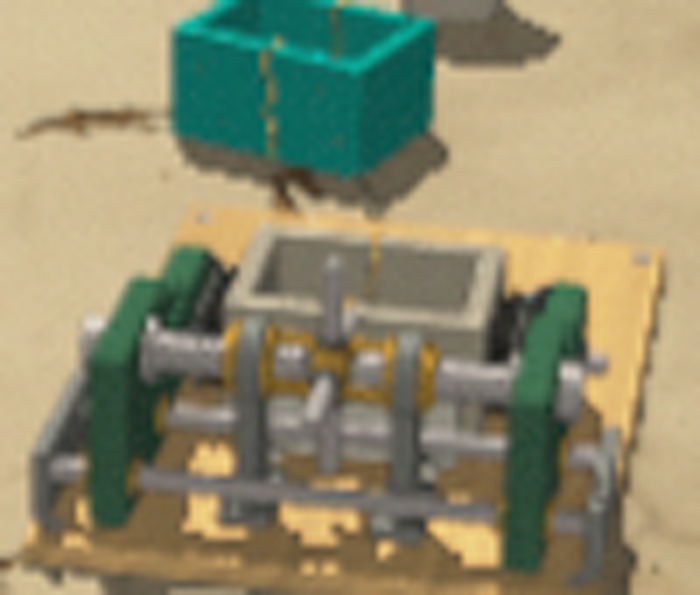

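```bash
python3 - <<'E'
from jm import *
ref=cv2.imread("pics/side6.png"); 
for t in("a","d","c","z","g"):
    im=cv2.imread(f"pics/side{t}.png")
    print(t,"near pad",np.round(shift(ref,im,(300,231,6,7)),2).tolist(),"near jaw top",np.round(shift(ref,im,(305,231,9,8)),2).tolist(),"far pad",np.round(shift(ref,im,(251,227,6,8)),2).tolist())
ref=cv2.imread("pics/top6.png")
for t in("d","c","f","z"):
    im=cv2.imread(f"pics/top{t}.png")
    print(t,"T near pad",np.round(shift(ref,im,(221,237,15,7)),2).tolist(),"far pad",np.round(shift(ref,im,(231,192,15,6)),2).tolist(),"jaws",np.round(shift(ref,im,(200,240,30,14)),2).tolist(),np.round(shift(ref,im,(200,176,30,14)),2).tolist())
E
```

```text
a near pad [2.95, -1.0, 0.0] near jaw top [4.51, -0.9, 0.25] far pad [11.92, 0.1, 1.5]
d near pad [7.86, -2.2, -0.25] near jaw top [4.49, -2.2, 0.0] far pad [12.16, 2.0, 0.25]
c near pad [7.55, -2.2, -0.25] near jaw top [5.02, -2.5, 0.0] far pad [14.15, 2.0, 0.25]
z near pad [9.52, -2.3, -0.25] near jaw top [4.77, -2.7, 0.0] far pad [14.72, 2.0, 0.25]
g near pad [13.25, -2.3, -0.25] near jaw top [4.63, -3.4, 0.0] far pad [15.33, 1.9, 0.25]
d T near pad [7.91, 0.8, -1.5] far pad [9.77, -0.1, 0.5] jaws [8.65, 1.2, -1.5] [7.6, -0.5, 1.5]
c T near pad [5.48, 0.7, -1.5] far pad [10.05, 0.6, 0.75] jaws [10.14, 1.3, -1.5] [8.69, -0.6, 1.5]
f T near pad [5.05, 1.0, -1.5] far pad [10.25, 0.2, 0.75] jaws [11.07, 6.8, -1.5] [10.58, -0.7, 1.5]
z T near pad [4.73, 0.8, -1.5] far pad [9.16, 1.4, 0.75] jaws [10.53, 6.6, -1.5] [10.8, -0.7, 1.5]
```

```bash
python3 - <<'E'
from h import *
bot.close_job(); print(bot.read_clock())
E
```

```text
the job is handed in; nothing more can be done
the job is handed in; nothing more can be done
```

I pushed the planter in against the fence and left it clamped between both pads. The job was handed in at about 48 s.

**Pushing:** I pushed with the gripper open, both fingers on the rear wall, instead of working the two rear corners in turn. The planter came up against a hard stop and did not go further in repeated pushes up to about 32 N. The cameras put it square to the clamp (within about 0.01 rad) and about 47 mm before the fence (±2 mm; the limit is 49.5 mm). That fit was taken before clamping, and the planter's corners look unmoved in the last pictures.

**Clamping:** The sleeve finished at about 270° (4.7 rad). It has stayed there since the robot let go, and the robot was well clear with nothing on its force sensor.
- **Final bite:** In the pictures both pads stop moving at about 210° while the jaws keep coming in. That means roughly 1.7 mm of give on the near pad and 2.5 mm on the far one, or about 35 to 45 N. Pixel size makes this rough.
- **Over-tightening on the way:** I once turned the sleeve to about 360°, and it unwound to about 240° by itself when the finger lifted. The pad force was then probably 60 to 100 N. I believe it stayed under 120 N but could not measure it.

**Checks that disagreed:**
- The pads met the planter about 2 mm of jaw travel earlier than the given set-screw tolerance allows.
- Turning-torque readings were too noisy to confirm the bite force on their own, so the estimate rests mainly on the pad pictures and on where the sleeve came to rest when I let it off slowly.

I saw nothing else moved in the clamp-area pictures, but I did not measure the bystanders again at the end.

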